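# Latch the tab-lock air selector on

### The job

Switch the air on for the spray gun: on top of the blue air box, gently pinch both orange release tabs of the black selector knob and, keeping them pinched, turn it clockwise (seen from above) until you feel it meet its sprung stop, which is preset somewhere along the green band. Press the stop in by about 5 degrees, never more than 8, and let go there, so that both tabs spring out and the knob stays latched on. Leave everything else where it stands.

Things in the scene. Friction and masses are not known exactly. Their poses are not given: they have to be found in the camera images.
- air_box: blue steel air box fixed to the table, 250 (x) by 210 (y) by 70 mm tall; origin at the centre of its underside, z up. The selector stands on its deck at x = -40 mm, y = 0; a pressure gauge, 66 mm wide and 35 mm tall, at x = 75, y = 55 mm. On the deck, 54 mm from the knob's axis: a white dot (off, +x of the knob) and a green band (where the pointer may meet the stop)
- knob_grip (a point): point on the knob's upright axis, 34 mm above the deck (104 mm above the table), the height to pinch at; turns with the knob. Y axis through both tabs (a on +y, b on -y), x along the white pointer on top, z up. Black round core 33 mm wide, 46 mm tall, between the two orange tabs. Tongues and teeth lie lower than 13 mm above the deck, out to 40 mm from the axis: keep fingertips above them
- tab_a_face (a point): centre of tab a's outer face, 28 mm from the knob's axis when out. The tabs are upright orange paddles facing each other across the knob, flat outside, each 20 mm wide (along the knob's x), 5 mm thick, 14 to 45 mm above the deck; 56 mm over both outer faces when out, 46 mm when both are fully pressed
- tab_b_face (a point): the same point of tab b, across the knob
- knob (a joint): clockwise turn of the knob, seen from above, rad: 0 to 0.03 at the start (off). Locked until both tabs are pressed. A return spring pulls it to off with 0.018 N m at off, 0.042 N m at 1.3 rad. It first touches the sprung stop at a preset turn between 0.85 and 1.38 rad, to be felt; released where the stop is pushed in 0.06 to 0.14 rad, it latches and stays
- tab_a (a joint): how far tab a is pressed in towards the axis, m: 0 out, 0.005 fully in. Each tab frees the knob beyond 0.0035. Its spring takes 8 N to start and 13 N when fully in; more than 60 N breaks a tab
- tab_b (a joint): how far tab b is pressed in, the same
- buffer (a joint): how far the knob has pushed in the sprung stop inside the selector, rad: 0 untouched. Its spring adds 0.02 N m at the touch and 1.4 N m per rad to the turning load. The tabs can latch from about 0.04 rad on; beyond 0.16 rad the stop is overstrained
- coupling: small brass hose coupling standing on the deck of the blue air box, 22 mm wide, 32 mm tall; origin at the centre of its underside
- tape_roll: yellow roll of masking tape lying flat on the table, 90 mm across, 36 mm tall; origin at the centre of its underside
- paint_tin: paint tin with a green label, 84 mm across, 100 mm tall; origin at the centre of its underside
- mixing_cup: white plastic mixing cup, 80 mm across the rim, 90 mm tall; origin at the centre of its underside
- putty_knife: spatula lying flat on the table; origin at the centre of its underside
- screwdriver: screwdriver with a yellow handle lying on the table; origin at the centre of its underside
- resin_jar: jar, 60 mm across, 80 mm tall; origin at the centre of its underside

How it is judged:
On the way, in this order (a step that is already met when the one before it is completed fails the run):
1. both tabs are pinched in while the knob is still at off (value of joint each of tab_a, tab_b above 0.0034 m and value of joint knob below 0.2 rad), for 0.1 s.
2. the knob, with its tabs pinched, has come up against the sprung stop and pressed it in a little (value of joint buffer above 0.03 rad and value of joint knob above 0.8 rad and value of joint each of tab_a, tab_b above 0.002 m), for 0.1 s.
At the end, for the whole second after the job is handed in: the knob is latched on and at rest: turned more than 0.8 rad clockwise from off although nothing holds it, with both tabs sprung out to within 1.5 mm and the stop not overstrained (value of joint knob above 0.8 rad and value of joint each of tab_a, tab_b below 0.0015 m and velocity of joint knob between -0.05 and 0.05 rad/s and value of joint buffer below 0.16 rad); the robot touches nothing.
It fails at once if the sprung stop is overstrained: pushed in more than 0.16 rad (9 degrees) (value of joint buffer above 0.16 rad).
It fails at once if a tab is squeezed with more than 60 N (contact force between any of tab_a_c0, tab_b_c0 and anything else above 60 N).
It fails at once if a bystander is moved more than 30 mm (distance of any of coupling, tape_roll, paint_tin, mixing_cup, putty_knife, screwdriver, resin_jar from where it was at the start of the episode above 0.03 m).
It also fails if it takes over 56 s, if anything falls off the work surface, if the arm or the gripper's body presses on something with over 40 N, if the wrist force passes 120 N, or if a joint passes its speed limit or range.

### The arm

A 7-joint arm with a two-finger parallel gripper is mounted at the origin on the work surface. World frame = base frame: x ahead of the robot, y to its left, z up, the work surface at z = 0. Lengths are in m, angles in rad, forces in N, time in s.
With the tool pointing down it reaches from about 0.425 to 0.875 m from the base axis. Payload 8.4 kg.
Tool frame: the origin (TCP) lies midway between the tips of the shut fingers; the grasp point (between the pads) lies 19 mm behind it; z points along the fingers, y is the line along which they close (so a half turn about z gives the same grasp; the last joint's range is limited). The gripper opens to 85 mm and grips with 20 to 120 N. Pads are 22 mm wide; open, the fingers measure 114 mm over their backs; the gripper's body (76 mm by 85 mm) begins 54 mm behind the grasp point. The pads swing forward as they close: fully open they stand 13 mm farther back than shut.
Start: joints at [-1.282, 0.333, 0.04, 1.465, -0.013, 1.343, -0.059], TCP at [0.246, 0.602, 0.231] pointing down, gripper open.
Joint ranges: [-2.58, 2.58], [-0.38, 2.09], [-1.3, 1.39], [0.25, 2.4], [-1.5, 4.64], [0.08, 2.09], [-2.65, 2.65]. Speed limits (rad/s): [2.22, 2.22, 2.79, 2.79, 3.14, 3.14, 3.14].

### API

Orientations are given as a unit quaternion [x, y, z, w].
In Python, from plant import telemetry, imaging, robot gives the robot as it stands.
- The arm moves only by the tool apply_moves, never from a script. Its argument "steps" is a list of rows, each an object with "linear": the shift along the world's x, y, z in m, a list of three; "delta_rot": the turn, a rotation vector about the world's x, y, z in degrees, a list of three; "claw": the gripper command: -1 is fully open, 1 is shut, values between are in proportion. A call has 1 to 8 rows; each row shifts and turns the commanded pose from where the row before left it; what a row does not reach is not made up. A row lasts 1/10 s, in which the tool goes at most 50 mm and 8.59 degrees, less where a joint would pass 70% of its speed; a pose out of reach is approached as far as the arm can. A call with a gripper value outside its range is refused whole. The fingers move at their own pace and stop on an object; the grip force is fixed at half the most. Time passes only in rows, so rows that do not move let the fingers close. It gives the time, the measured TCP pose, the force, the opening and the grip force at its end, in the units of the state.
- telemetry.observe(): the state, without advancing time (a new reading comes with each control period).
- imaging.snapshot(name): name is "scene" or "top" or "wrist"; returns (picture, depth): 480x640x3 uint8, red, green, blue; 480x640 float32, m along the optical axis (not along the pixel's ray), 0 where there is no reading.
- imaging.calibration(name): a dict with "intrinsics" (3x3 intrinsics, pixels), "distortion" ([k1, k2, p1, p2, k3] as OpenCV has them; the pictures are not rectified), "origin" and "rotation" of the camera in the world; the wrist camera has in their place "T_tool_cam" (4x4, takes a point from camera to tool coordinates, whose origin is the TCP and whose axes are the flange's). Camera axes: x right, y down, z forward; pixel columns grow to the right and rows downward; lengths in m; the calibration is good to about 2 mm. A picture is of the moment at which its call begins: read the wrist's pose just before it. calibration takes no time and is no camera call.
- robot.finish_job(): hands the job in; it is judged then, once.
The state is a dict: "clock": time; "q": joint angles; "dq": joint speeds; "effort": joint torques, N m; "position": TCP position; "eef_rot": TCP orientation; "ft_force": force on the tool from outside, world axes, zero at the start; "moment": the same for the moment, N m; "gripper_width": finger opening in m; "grip_force": force on a finger pad.
Only numpy, scipy, OpenCV 4.12 (cv2) and the standard library are available. Lean on these libraries where they do the work, as an engineer would, in place of code of your own. Each camera call takes 0.05 s, during which the arm holds its last target. There are 200 camera calls.

## Working session

There is one attempt and no reset: what is moved stays moved. The work goes in short steps, Python scripts to look and compute and a tool call to move; the robot and the scene stay as the last step left them, time stands still between calls to the robot, and variables do not carry over. Pictures are saved under pics/ and viewed, at most 10 in all, crops included, and the job is handed in when it is done.

Besides the shell and the picture viewer there is one more tool, called as name(argument=value, ...) on one line, values as JSON. apply_moves: Moves the arm, as the interface text tells. Its arguments: {"type":"object","properties":{"steps":{"type":"array"}},"required":["steps"]}

```bash
mkdir -p pics; cat > h.py <<'E'
import numpy as np, cv2
from plant import telemetry, imaging, robot
from scipy.spatial.transform import Rotation as R
def snap(name,f=None):
    s=telemetry.observe(); p,d=imaging.snapshot(name); c=imaging.calibration(name)
    if name=="wrist":
        T=np.eye(4);T[:3,:3]=R.from_quat(s["eef_rot"]).as_matrix();T[:3,3]=s["position"]
        T=T@np.array(c["T_tool_cam"])
    else:
        T=np.eye(4);T[:3,:3]=c["rotation"];T[:3,3]=c["origin"]
    if f: cv2.imwrite("pics/"+f,p[:,:,::-1])
    np.savez("last_"+name,p=p,d=d,T=T,K=np.array(c["intrinsics"]),D=np.array(c["distortion"]))
    return s
def pt(name,u,v,z=None):
    a=np.load(f"last_{name}.npz"); n=cv2.undistortPoints(np.array([[[u,v]]],float),a["K"],a["D"])[0,0]
    r=np.array([n[0],n[1],1]); T=a["T"]
    if z is None: k=np.median(a["d"][int(v)-1:int(v)+2,int(u)-1:int(u)+2])
    else: k=(z-T[2,3])/(T[:3,:3]@r)[2]
    return T[:3,:3]@(r*k)+T[:3,3]
E
python3 - <<'E'
from h import *
s=snap("top","top.png"); print(s); snap("scene","scene.png")
E
```

```text
Traceback (most recent call last):
  File "h.py", line 10, in snap
    T=np.eye(4);T[:3,:3]=c["rotation"];T[:3,3]=c["origin"]
                ~^^^^^^^
ValueError: could not broadcast input array from shape (4,) into shape (3,3)
```

```bash
sed -i 's/T\[:3,:3\]=c\["rotation"\]/T[:3,:3]=R.from_quat(c["rotation"]).as_matrix()/' h.py
python3 - <<'E'
from h import *
s=snap("top","top.png"); print(s); snap("scene","scene.png")
print(imaging.calibration("top"))
E
```

```text
{'clock': 0.05, 'q': array([-1.28215372,  0.33389699,  0.03987389,  1.46626603, -0.01341151,
        1.34329741, -0.05850971]), 'dq': array([ 2.24539103e-03, -4.56273509e-05,  1.11296536e-04, -2.84771752e-05,
       -1.44453172e-03, -2.86550287e-03, -6.97419247e-04]), 'effort': array([ 3.27922884e-03, -6.60627222e+01,  1.37102041e+00, -4.06889820e+01,
        1.70973764e-02,  9.03689652e-03,  2.21927837e-05]), 'position': array([0.24567624, 0.60129403, 0.23043282]), 'eef_rot': array([ 1.92722610e-01,  9.81252951e-01, -7.93777547e-04, -1.06340940e-04]), 'ft_force': array([-0.41307386,  1.25739459,  0.12298525]), 'moment': array([-0.01433574, -0.00854093, -0.04147923]), 'grip_force': 0.0, 'gripper_width': 0.08536255712010213}
{'intrinsics': array([[576.44512842,   0.        , 332.81476241],
       [  0.        , 576.44512842, 235.07620127],
       [  0.        ,   0.        ,   1.        ]]), 'distortion': array([-0.00807679,  0.        ,  0.        ,  0.        ,  0.        ]), 'origin': array([ 0.34664084, -0.00292321,  1.31171893]), 'rotation': array([-0.70276454,  0.70686255, -0.05858845,  0.05508837])}
```

View pics/top.png

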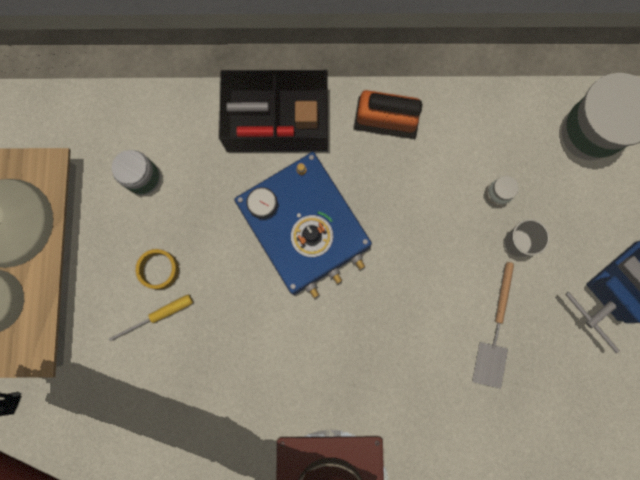

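View pics/scene.png

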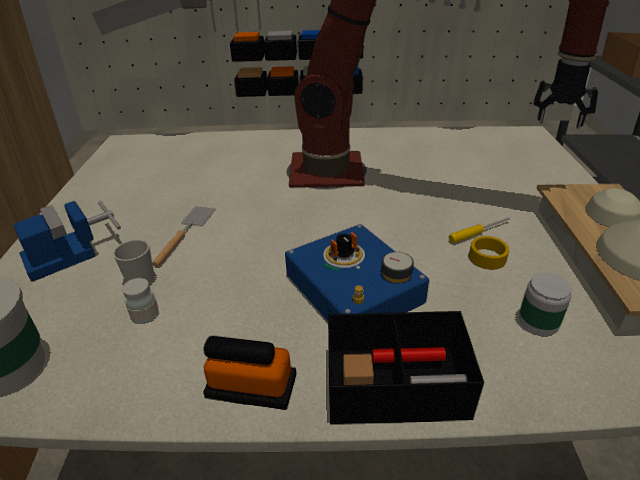

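The top view shows the box centred near (303,223), with the knob at (312,235), the gauge at (262,203), the coupling at (300,168) and the green band near (325,217). I'll enlarge that area.

```bash
python3 - <<'E'
from h import *
a=np.load("last_top.npz")["p"][:,:,::-1]
cv2.imwrite("pics/c1.png",cv2.resize(a[150:300,225:385],None,fx=5,fy=4*1.25*0.8,interpolation=cv2.INTER_CUBIC) if 0 else cv2.resize(a[185:285,245:375],None,fx=6,fy=6,interpolation=cv2.INTER_CUBIC))
print(pt("top",312,235),pt("top",312,235,.116)); print(pt("top",262,203,.105), pt("top",262,203),pt("top",300,168,.1))
for c in [(311,154),(237,200),(294,292),(369,241)]: print(pt("top",*c,.07))
E
```

```text
[0.54117228 0.03427691 0.11579618] [0.54113913 0.03427057 0.116     ]
[0.61286635 0.14153706 0.105     ] [0.6131648  0.14169901 0.10364723] [0.69120528 0.0607563  0.1       ]
[0.73190796 0.0378706  0.07      ]
[0.62763868 0.20087861 0.07      ]
[0.42481837 0.07440263 0.07      ]
[ 0.53469691 -0.08849616  0.07      ]
```

View pics/c1.png

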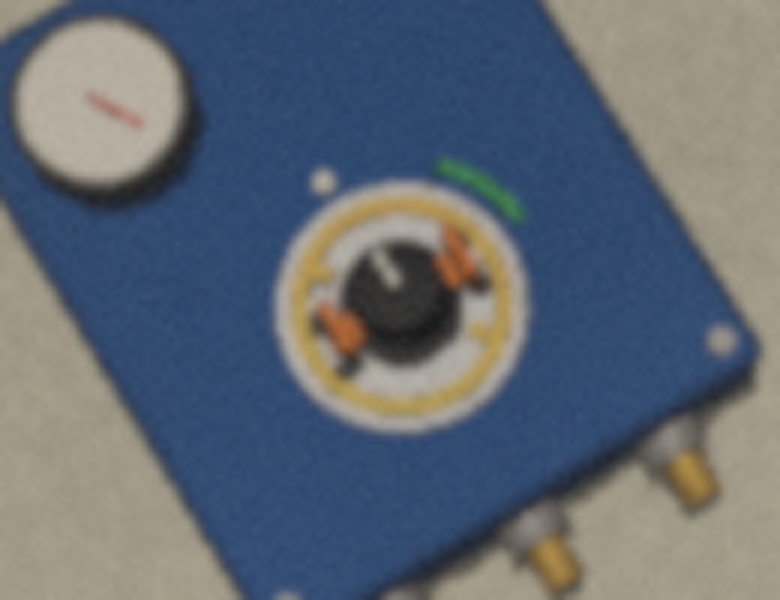

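apply_moves(steps=[{"linear": [0.021,-0.04,0.002],"delta_rot": [0,0,4],"claw": -1},{"linear": [0.021,-0.04,0.002],"delta_rot": [0,0,4],"claw": -1},{"linear": [0.021,-0.04,0.002],"delta_rot": [0,0,4],"claw": -1},{"linear": [0.021,-0.04,0.002],"delta_rot": [0,0,4],"claw": -1},{"linear": [0.021,-0.04,0.002],"delta_rot": [0,0,4],"claw": -1},{"linear": [0.021,-0.04,0.002],"delta_rot": [0,0,4],"claw": -1},{"linear": [0.021,-0.04,0.002],"delta_rot": [0,0,4],"claw": -1}])

```text
clock: 0.85
position: [0.3933, 0.3198, 0.2453]
eef_rot: [-0.052, 0.999, 0.0, -0.0]
ft_force: [0.3, -0.1, 0.1]
gripper_width: 0.0854
grip_force: 0.0
```

apply_moves(steps=[{"linear": [0.021,-0.04,0.002],"delta_rot": [0,0,4],"claw": -1},{"linear": [0.021,-0.04,0.002],"delta_rot": [0,0,4],"claw": -1},{"linear": [0.021,-0.04,0.002],"delta_rot": [0,0,4],"claw": -1},{"linear": [0.021,-0.04,0.002],"delta_rot": [0,0,4],"claw": -1},{"linear": [0.021,-0.04,0.002],"delta_rot": [0,0,4],"claw": -1},{"linear": [0.021,-0.04,0.002],"delta_rot": [0,0,4],"claw": -1},{"linear": [0.021,-0.04,0.0],"delta_rot": [0,0,2],"claw": -1},{"linear": [0,0,0],"delta_rot": [0,0,0],"claw": -1}])

```text
clock: 1.65
position: [0.5414, 0.0347, 0.2574]
eef_rot: [-0.27, 0.963, -0.001, 0.0]
ft_force: [-0.5, 0.5, 0.2]
gripper_width: 0.0854
grip_force: 0.0
```

```bash
python3 - <<'E'
from h import *
s=snap("wrist","w1.png"); print(s["clock"],s["position"],s["q"],R.from_quat(s["eef_rot"]).as_matrix(),s["ft_force"],s["moment"])
E
```

```text
1.65 [0.54143797 0.0347348  0.25743438] [-0.60147895  0.09628081  0.49122131  1.7114022  -0.04380045  1.34462598
  2.01556856] [[-8.54002520e-01 -5.20267677e-01  1.11342073e-03]
 [-5.20268726e-01  8.53998744e-01 -2.56858847e-03]
 [ 3.85493652e-04 -2.77285902e-03 -9.99996081e-01]] [-0.54920698  0.52432219  0.16307211] [-0.003469   -0.01058948  0.00332457]
```

View pics/w1.png

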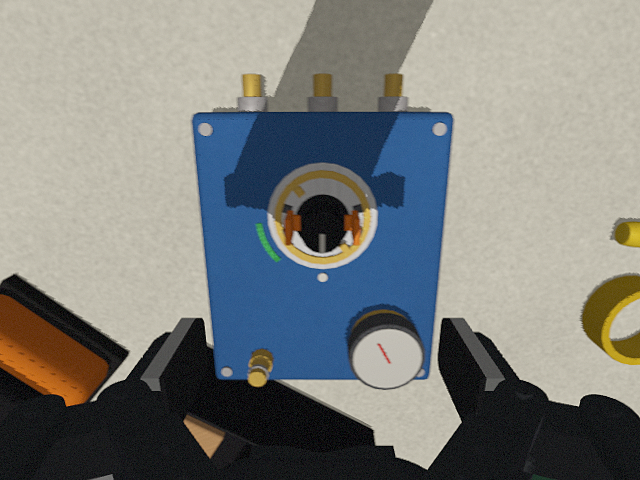

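Tabs lie at about (293,228) and (352,228), the pointer faces the dot at (322,278), and the closing line already matches. I'll crop for an exact centre.

```bash
python3 - <<'E'
from h import *
a=np.load("last_wrist.npz")["p"][:,:,::-1]
cv2.imwrite("pics/c2.png",cv2.resize(a[155:285,245:400],None,fx=4.6,fy=4.6,interpolation=cv2.INTER_CUBIC))
E
```

```text
(no output)
```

View pics/c2.png

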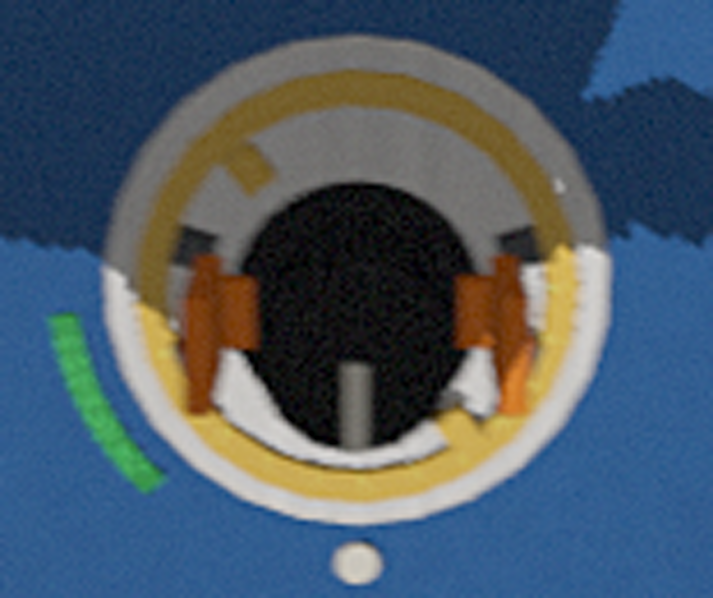

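```bash
python3 - <<'E'
from h import *
f=lambda u,v:(245+u/4.6,155+v/4.6)
for n,c,z in [("dot",(357,563),.07),("discL",(103,275),.072),("discR",(610,275),.072),("discT",(357,35),.072),("discB",(357,524),.072),("ptrout",(355,447),.116),("ptrin",(355,365),.116),("coreL",(240,310),.116),("coreR",(475,310),.116),("taL",(203,410),.115),("taR",(513,410),.115),("taLo",(188,340),.115),("taRo",(527,340),.115)]:
    u=f(*c); print(n,pt("wrist",*u,z).round(4),pt("wrist",*u).round(4))
a=np.load("last_wrist.npz");print(a["T"])
# depth-based: points above .112 near knob
v,u=np.mgrid[155:285,245:400]; P=np.array([pt("wrist",x,y) for x,y in zip(u[::2,::2].ravel(),v[::2,::2].ravel())])
q=P[(P[:,2]>.110)&(P[:,2]<.12)]; print(len(q),q.mean(0),q.min(0),q.max(0))
th=np.radians(31.35); X=(q[:,:2]-[.5414,.0347])@np.array([[np.cos(th),-np.sin(th)],[np.sin(th),np.cos(th)]]); print(X.min(0),X.max(0),np.percentile(X,[2,98],axis=0))
E
```

```text
dot [0.5941 0.0668 0.07  ] [0.593  0.0662 0.0728]
discL [ 0.5689 -0.0028  0.072 ] [ 0.5686 -0.0028  0.0731]
discR [0.5208 0.0762 0.072 ] [0.5208 0.0762 0.0718]
discT [0.5079 0.0143 0.072 ] [0.5079 0.0143 0.0714]
discB [0.5865 0.0622 0.072 ] [0.5861 0.062  0.0731]
ptrout [0.5601 0.0458 0.116 ] [0.5596 0.0455 0.1177]
ptrin [0.5482 0.0385 0.116 ] [0.5476 0.0382 0.1181]
coreL [0.5499 0.0182 0.116 ] [0.5568 0.0204 0.0902]
coreR [0.5304 0.0501 0.116 ] [0.5356 0.0551 0.0903]
taL [0.5678 0.0216 0.115 ] [0.5675 0.0215 0.1158]
taR [0.5416 0.0645 0.115 ] [0.5413 0.0642 0.1163]
taLo [0.5588 0.0137 0.115 ] [0.5581 0.0135 0.1173]
taRo [0.5305 0.06   0.115 ] [0.5373 0.068  0.0805]
[[-0.51999726  0.8117244   0.26590665  0.47354594]
 [ 0.85416366  0.49514059  0.15887177 -0.00597001]
 [-0.00270108  0.30974068 -0.95081723  0.40133748]
 [ 0.          0.          0.          1.        ]]
472 [0.54652971 0.03619879 0.11686925] [0.52513534 0.00883482 0.11118095] [0.56961083 0.06512424 0.11823267]
[-0.00990527 -0.02929402] [0.02200089 0.02680007] [[-0.00873166 -0.02777003]
 [ 0.02027035  0.02539664]]
```

apply_moves(steps=[{"linear": [0.005,0.0025,-0.03],"delta_rot": [0,0,0],"claw": -1},{"linear": [0,0,-0.04],"delta_rot": [0,0,0],"claw": -1},{"linear": [0,0,-0.04],"delta_rot": [0,0,0],"claw": -1},{"linear": [0,0,0],"delta_rot": [0,0,0],"claw": -1}])

```text
clock: 2.1
position: [0.541, 0.0451, 0.1425]
eef_rot: [-0.274, 0.962, 0.0, -0.004]
ft_force: [-1.2, 0.5, 0.5]
gripper_width: 0.0854
grip_force: 0.0
```

```bash
python3 - <<'E'
from h import *
s=snap("wrist","w2.png"); print(s["clock"],s["position"])
M=R.from_quat(s["eef_rot"]).as_matrix()
a=np.load("last_wrist.npz"); v,u=np.mgrid[0:480:2,0:640:2]
n=cv2.undistortPoints(np.stack([u.ravel(),v.ravel()],-1).astype(float)[:,None],a["K"],a["D"])[:,0]
d=a["d"][::2,::2].ravel()[:,None]; P=np.c_[n,np.ones(len(n))]*d@a["T"][:3,:3].T+a["T"][:3,3]
L=(P-s["position"])@M; k=(d[:,0]>0)&(P[:,2]>.108)&(P[:,2]<.122)&(np.hypot(L[:,0],L[:,1])<.045)
X=L[k]; print(k.sum(),X.min(0),X.max(0),np.percentile(X[:,:2],[1,99],axis=0),np.median(P[k,2]))
c=a["p"][::2,::2].reshape(-1,3).astype(int); o=k&(c[:,0]>1.6*c[:,2])&(c[:,0]>60)
for sg in (1,-1):
    Y=L[o&(sg*L[:,1]>0)]; print("tab",sg,len(Y),Y.mean(0),Y.min(0),Y.max(0))
E
```

```text
2.1 [0.54096707 0.04507557 0.14246292]
1248 [-0.01713539 -0.03856677  0.02290913] [0.01546019 0.01748417 0.03450641] [[-0.01534554 -0.0377944 ]
 [ 0.01485353  0.01673536]] 0.11695364177788148
tab 1 125 [-0.00020243  0.01439257  0.02735596] [-0.01141024  0.0019297   0.02506022] [0.00896581 0.0169001  0.03434957]
tab -1 157 [-0.00077554 -0.03400047  0.02720813] [-0.01713539 -0.03856677  0.02449333] [ 0.00926912 -0.00087685  0.03420631]
```

View pics/w2.png

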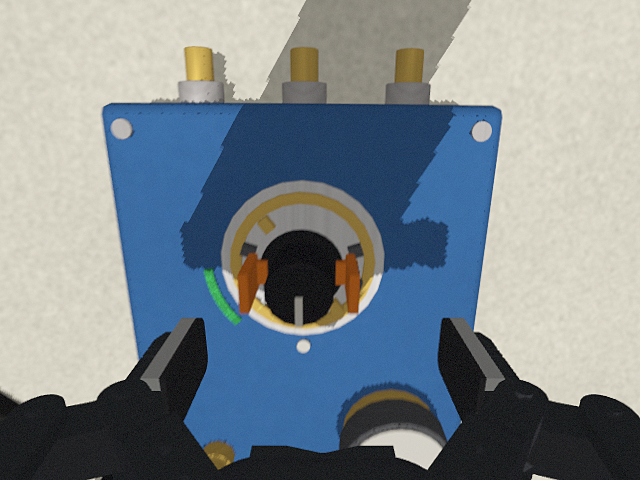

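The tabs show at (250,283) and (350,283), off-centre between the fingers. They sit about 10 mm along tool −y, so I'll correct for that and check it settled.

apply_moves(steps=[{"linear": [0.005,-0.0085,0],"delta_rot": [0,0,0],"claw": -1},{"linear": [0,0,0],"delta_rot": [0,0,0],"claw": -1},{"linear": [0,0,0],"delta_rot": [0,0,0],"claw": -1}])

```text
clock: 2.45
position: [0.551, 0.0355, 0.1492]
eef_rot: [-0.273, 0.962, -0.0, 0.001]
ft_force: [0.6, -0.1, -0.5]
gripper_width: 0.0855
grip_force: 0.0
```

apply_moves(steps=[{"linear": [0,0,0],"delta_rot": [0,0,0],"claw": -1},{"linear": [0,0,0],"delta_rot": [0,0,0],"claw": -1},{"linear": [0,0,0],"delta_rot": [0,0,0],"claw": -1},{"linear": [0,0,0],"delta_rot": [0,0,0],"claw": -1}])

```text
clock: 2.85
position: [0.5497, 0.0358, 0.1474]
eef_rot: [-0.274, 0.962, 0.0, 0.0]
ft_force: [-0.1, 0.3, -0.6]
gripper_width: 0.0851
grip_force: 0.0
```

```bash
cat > m.py <<'E'
from h import *
s=snap("wrist","w3.png"); print(s["clock"],s["position"])
M=R.from_quat(s["eef_rot"]).as_matrix()
a=np.load("last_wrist.npz"); v,u=np.mgrid[0:480,0:640]
n=cv2.undistortPoints(np.stack([u.ravel(),v.ravel()],-1).astype(float)[:,None],a["K"],a["D"])[:,0]
d=a["d"].ravel()[:,None]; P=np.c_[n,np.ones(len(n))]*d@a["T"][:3,:3].T+a["T"][:3,3]
L=(P-s["position"])@M; c=a["p"].reshape(-1,3).astype(int)
k=(d[:,0]>0)&(P[:,2]>.112)&(P[:,2]<.122)&(np.hypot(L[:,0],L[:,1])<.045)
o=k&(c[:,0]>1.6*c[:,2])&(c[:,0]>60)
t=[]
for sg in (1,-1):
    Y=L[o&(sg*(L[:,1]-np.median(L[k,1]))>.015)]; t.append(Y); print("tab",sg,len(Y),np.median(Y,0),np.percentile(Y,[2,98],axis=0).round(4).tolist())
print(np.percentile(L[k],[1,99],axis=0))
E
python3 m.py
```

```text
2.85 [0.54974574 0.03583821 0.1473696 ]
tab 1 450 [0.00301301 0.02710462 0.03131371] [[-0.0073, 0.025, 0.03], [0.0115, 0.0299, 0.0346]]
tab -1 449 [ 0.00290903 -0.02317072  0.03122977] [[-0.0071, -0.0257, 0.0299], [0.0119, -0.0209, 0.0348]]
[[-0.01270334 -0.02525694  0.02872469]
 [ 0.01745944  0.02946538  0.03471824]]
```

apply_moves(steps=[{"linear": [-0.003,0.0005,-0.01],"delta_rot": [0,0,0],"claw": -1},{"linear": [0,0,-0.012],"delta_rot": [0,0,0],"claw": -1},{"linear": [0,0,-0.012],"delta_rot": [0,0,0],"claw": -1},{"linear": [0,0,-0.012],"delta_rot": [0,0,0],"claw": -1},{"linear": [0,0,-0.012],"delta_rot": [0,0,0],"claw": -1},{"linear": [0,0,-0.005],"delta_rot": [0,0,0],"claw": -1},{"linear": [0,0,0],"delta_rot": [0,0,0],"claw": -1},{"linear": [0,0,0],"delta_rot": [0,0,0],"claw": -1}])

```text
clock: 3.7
position: [0.547, 0.0361, 0.0845]
eef_rot: [-0.274, 0.962, -0.0, 0.0]
ft_force: [0.6, -0.4, -0.0]
gripper_width: 0.0853
grip_force: 0.0
```

apply_moves(steps=[{"linear": [0,0,0],"delta_rot": [0,0,0],"claw": -1},{"linear": [0,0,0],"delta_rot": [0,0,0],"claw": -1},{"linear": [0,0,0],"delta_rot": [0,0,0],"claw": -1}])

```text
clock: 4.0
position: [0.547, 0.0363, 0.0847]
eef_rot: [-0.274, 0.962, 0.0, 0.0]
ft_force: [0.1, -0.9, 0.3]
gripper_width: 0.0853
grip_force: 0.0
```

apply_moves(steps=[{"linear": [0,0,-0.001],"delta_rot": [0,0,0],"claw": -0.6},{"linear": [0,0,0],"delta_rot": [0,0,0],"claw": -0.4},{"linear": [0,0,0],"delta_rot": [0,0,0],"claw": -0.34},{"linear": [0,0,0],"delta_rot": [0,0,0],"claw": -0.34},{"linear": [0,0,0],"delta_rot": [0,0,0],"claw": -0.34}])

```text
clock: 4.5
position: [0.5468, 0.0362, 0.0833]
eef_rot: [-0.274, 0.962, -0.0, 0.0]
ft_force: [-0.3, 0.3, 0.3]
gripper_width: 0.0573
grip_force: 0.0
```

apply_moves(steps=[{"linear": [0,0,0],"delta_rot": [0,0,0],"claw": -0.3},{"linear": [0,0,0],"delta_rot": [0,0,0],"claw": -0.3},{"linear": [0,0,0],"delta_rot": [0,0,0],"claw": -0.3}])

```text
clock: 4.8
position: [0.5469, 0.0361, 0.0835]
eef_rot: [-0.274, 0.962, -0.0, 0.0]
ft_force: [-1.2, -0.4, 3.5]
gripper_width: 0.056
grip_force: 8.0
```

apply_moves(steps=[{"linear": [0,0,0],"delta_rot": [0,0,0],"claw": -0.25},{"linear": [0,0,0],"delta_rot": [0,0,0],"claw": -0.22},{"linear": [0,0,0],"delta_rot": [0,0,0],"claw": -0.2},{"linear": [0,0,0],"delta_rot": [0,0,0],"claw": -0.2}])

```text
clock: 5.2
position: [0.5471, 0.036, 0.0841]
eef_rot: [-0.274, 0.962, -0.0, 0.0]
ft_force: [-3.4, -2.2, 10.9]
gripper_width: 0.0515
grip_force: 10.1
```

apply_moves(steps=[{"linear": [0,0,0],"delta_rot": [0,0,0],"claw": -0.17},{"linear": [0,0,0],"delta_rot": [0,0,0],"claw": -0.14},{"linear": [0,0,0],"delta_rot": [0,0,0],"claw": -0.12},{"linear": [0,0,0],"delta_rot": [0,0,0],"claw": -0.11},{"linear": [0,0,0],"delta_rot": [0,0,0],"claw": -0.11}])

```text
clock: 5.7
position: [0.5473, 0.0359, 0.0846]
eef_rot: [-0.274, 0.962, 0.0, 0.001]
ft_force: [-4.3, -2.0, 14.0]
gripper_width: 0.0473
grip_force: 12.0
```

```bash
cat > o.py <<'E'
from h import *
s=telemetry.observe(); M=R.from_quat(s["eef_rot"]).as_matrix()
y=np.degrees(np.arctan2(M[1,1],M[0,1]))
print("t",s["clock"],"pos",s["position"].round(4),"yaw",y.round(2),"F",s["ft_force"].round(2),"Ftool",(M.T@s["ft_force"]).round(2),"Mz",s["moment"].round(3),"w",round(s["gripper_width"],4),"g",round(s["grip_force"],1),"tau",s["effort"].round(3)[[0,2,4,6]],"q7",s["q"][6].round(3))
E
python3 o.py
```

```text
t 5.7 pos [0.5473 0.0359 0.0846] yaw 121.75 F [-4.3  -2.05 14.04] Ftool [  4.72   0.52 -14.04] Mz [-0.4    1.051 -0.119] w 0.0473 g 12.0 tau [-0.925  3.752 -0.451  0.077] q7 2.106
```

apply_moves(steps=[{"linear": [0,0,0.001],"delta_rot": [0,0,0],"claw": -0.11},{"linear": [0,0,0],"delta_rot": [0,0,-2],"claw": -0.11},{"linear": [0,0,0],"delta_rot": [0,0,-3],"claw": -0.11},{"linear": [0,0,0],"delta_rot": [0,0,-3],"claw": -0.11},{"linear": [0,0,0],"delta_rot": [0,0,0],"claw": -0.11},{"linear": [0,0,0],"delta_rot": [0,0,0],"claw": -0.11}])

```text
clock: 6.3
position: [0.547, 0.0362, 0.0847]
eef_rot: [-0.206, 0.979, -0.0, 0.0]
ft_force: [-1.3, -0.7, 6.1]
gripper_width: 0.0475
grip_force: 12.0
```

```bash
python3 o.py
```

```text
t 6.3 pos [0.547  0.0362 0.0847] yaw 113.78 F [-1.28 -0.69  6.1 ] Ftool [ 1.45 -0.11 -6.1 ] Mz [-0.171  0.403 -0.024] w 0.0475 g 12.0 tau [-0.381  4.999 -0.194 -0.098] q7 1.972
```

apply_moves(steps=[{"linear": [0,0,0],"delta_rot": [0,0,-4],"claw": -0.11},{"linear": [0,0,0],"delta_rot": [0,0,-4],"claw": -0.11},{"linear": [0,0,0],"delta_rot": [0,0,-4],"claw": -0.11},{"linear": [0,0,0],"delta_rot": [0,0,-4],"claw": -0.11},{"linear": [0,0,0],"delta_rot": [0,0,-4],"claw": -0.11},{"linear": [0,0,0],"delta_rot": [0,0,-4],"claw": -0.11},{"linear": [0,0,0],"delta_rot": [0,0,0],"claw": -0.11},{"linear": [0,0,0],"delta_rot": [0,0,0],"claw": -0.11}])

```text
clock: 7.1
position: [0.547, 0.0364, 0.0847]
eef_rot: [0.002, 1.0, 0.0, 0.0]
ft_force: [-2.2, 0.4, 5.9]
gripper_width: 0.0479
grip_force: 12.0
```

```bash
python3 o.py
```

```text
t 7.1 pos [0.547  0.0364 0.0847] yaw 89.79 F [-2.18  0.44  5.93] Ftool [ 2.18  0.44 -5.93] Mz [-0.069  0.366 -0.017] w 0.0479 g 12.0 tau [-0.09   6.03  -0.067 -0.133] q7 1.574
```

apply_moves(steps=[{"linear": [0,0,0],"delta_rot": [0,0,-3],"claw": -0.11},{"linear": [0,0,0],"delta_rot": [0,0,-3],"claw": -0.11},{"linear": [0,0,0],"delta_rot": [0,0,-3],"claw": -0.11},{"linear": [0,0,0],"delta_rot": [0,0,-3],"claw": -0.11},{"linear": [0,0,0],"delta_rot": [0,0,0],"claw": -0.11},{"linear": [0,0,0],"delta_rot": [0,0,0],"claw": -0.11}])

```text
clock: 7.7
position: [0.5471, 0.0365, 0.0847]
eef_rot: [0.106, 0.994, 0.0, 0.0]
ft_force: [-1.4, 0.3, 6.0]
gripper_width: 0.0477
grip_force: 12.0
```

```bash
python3 o.py
```

```text
t 7.7 pos [0.5471 0.0365 0.0847] yaw 77.79 F [-1.39  0.26  5.96] Ftool [ 1.42 -0.04 -5.96] Mz [-0.012  0.382  0.017] w 0.0477 g 12.0 tau [ 0.083  6.558 -0.    -0.108] q7 1.377
```

apply_moves(steps=[{"linear": [0,0,0],"delta_rot": [0,0,-2],"claw": -0.11},{"linear": [0,0,0],"delta_rot": [0,0,-2],"claw": -0.11},{"linear": [0,0,0],"delta_rot": [0,0,0],"claw": -0.11},{"linear": [0,0,0],"delta_rot": [0,0,0],"claw": -0.11}])

```text
clock: 8.1
position: [0.5471, 0.0365, 0.0847]
eef_rot: [0.141, 0.99, 0.0, 0.0]
ft_force: [-1.7, 1.0, 6.3]
gripper_width: 0.0477
grip_force: 12.0
```

```bash
python3 o.py
```

```text
t 8.1 pos [0.5471 0.0365 0.0847] yaw 73.8 F [-1.66  1.03  6.34] Ftool [ 1.88  0.53 -6.34] Mz [0.054 0.312 0.037] w 0.0477 g 12.0 tau [ 0.157  6.73   0.024 -0.082] q7 1.311
```

apply_moves(steps=[{"linear": [0,0,0],"delta_rot": [0,0,-1],"claw": -0.11},{"linear": [0,0,0],"delta_rot": [0,0,-1],"claw": -0.11},{"linear": [0,0,0],"delta_rot": [0,0,0],"claw": -0.11},{"linear": [0,0,0],"delta_rot": [0,0,0],"claw": -0.11}])

```text
clock: 8.5
position: [0.5471, 0.0365, 0.0848]
eef_rot: [0.158, 0.987, 0.0, 0.0]
ft_force: [-1.7, -0.3, 4.8]
gripper_width: 0.0475
grip_force: 12.0
```

```bash
python3 o.py
```

```text
t 8.5 pos [0.5471 0.0365 0.0848] yaw 71.8 F [-1.71 -0.33  4.82] Ftool [ 1.52 -0.84 -4.82] Mz [0.005 0.311 0.038] w 0.0475 g 12.0 tau [ 0.198  6.812  0.037 -0.055] q7 1.278
```

apply_moves(steps=[{"linear": [0,0,0],"delta_rot": [0,0,-1],"claw": -0.11},{"linear": [0,0,0],"delta_rot": [0,0,-1],"claw": -0.11},{"linear": [0,0,0],"delta_rot": [0,0,0],"claw": -0.11},{"linear": [0,0,0],"delta_rot": [0,0,0],"claw": -0.11}])

```text
clock: 8.9
position: [0.5471, 0.0365, 0.0847]
eef_rot: [0.175, 0.985, 0.0, 0.0]
ft_force: [-1.8, 1.0, 7.1]
gripper_width: 0.0476
grip_force: 12.0
```

```bash
python3 o.py
```

```text
t 8.9 pos [0.5471 0.0365 0.0847] yaw 69.8 F [-1.75  1.03  7.09] Ftool [ 2.    0.37 -7.09] Mz [0.032 0.303 0.09 ] w 0.0476 g 12.0 tau [ 0.215  6.898  0.044 -0.056] q7 1.245
```

apply_moves(steps=[{"linear": [0,0,0],"delta_rot": [0,0,0],"claw": -0.11},{"linear": [0,0,0],"delta_rot": [0,0,0],"claw": -0.11},{"linear": [0,0,0],"delta_rot": [0,0,0],"claw": -0.11}])

```text
clock: 9.2
position: [0.5471, 0.0365, 0.0847]
eef_rot: [0.175, 0.985, 0.0, 0.0]
ft_force: [-1.4, 0.4, 5.6]
gripper_width: 0.0475
grip_force: 12.0
```

```bash
python3 o.py
```

```text
t 9.2 pos [0.5471 0.0365 0.0847] yaw 69.8 F [-1.43  0.4   5.64] Ftool [ 1.48 -0.11 -5.64] Mz [ 0.013  0.257 -0.008] w 0.0475 g 12.0 tau [ 0.236  6.892  0.049 -0.028] q7 1.245
```

```bash
cat > a.py <<'E'
from h import *
r=[]
for i in range(8):
    imaging.snapshot("wrist"); s=telemetry.observe(); r.append([s["moment"][2],s["effort"][6],s["effort"][0],s["gripper_width"],s["grip_force"]])
r=np.array(r); M=R.from_quat(s["eef_rot"]).as_matrix()
print(s["clock"].__round__(2),"yaw",np.degrees(np.arctan2(M[1,1],M[0,1])).round(2),"mean Mz,tau7,tau1,w,g",r.mean(0).round(4),"sd",r.std(0).round(4))
E
python3 a.py
```

```text
9.6 yaw 69.8 mean Mz,tau7,tau1,w,g [ 0.0206 -0.0284  0.2384  0.0476 11.971 ] sd [0.039  0.0001 0.0008 0.0003 0.    ]
```

apply_moves(steps=[{"linear": [0,0,0],"delta_rot": [0,0,-1],"claw": -0.11},{"linear": [0,0,0],"delta_rot": [0,0,-1],"claw": -0.11},{"linear": [0,0,0],"delta_rot": [0,0,0],"claw": -0.11},{"linear": [0,0,0],"delta_rot": [0,0,0],"claw": -0.11}])

```text
clock: 10.0
position: [0.5471, 0.0365, 0.0847]
eef_rot: [0.193, 0.981, 0.0, 0.0]
ft_force: [-1.7, 0.3, 6.5]
gripper_width: 0.048
grip_force: 12.0
```

```bash
python3 a.py
```

```text
10.4 yaw 67.8 mean Mz,tau7,tau1,w,g [ 0.0342 -0.03    0.2498  0.0475 11.9707] sd [0.0274 0.0021 0.0058 0.0001 0.0001]
```

apply_moves(steps=[{"linear": [0,0,0],"delta_rot": [0,0,-1],"claw": -0.11},{"linear": [0,0,0],"delta_rot": [0,0,-1],"claw": -0.11},{"linear": [0,0,0],"delta_rot": [0,0,0],"claw": -0.11},{"linear": [0,0,0],"delta_rot": [0,0,0],"claw": -0.11}])

```text
clock: 10.8
position: [0.5471, 0.0365, 0.0847]
eef_rot: [0.21, 0.978, 0.0, 0.0]
ft_force: [-1.2, -0.2, 5.9]
gripper_width: 0.0474
grip_force: 12.0
```

```bash
python3 a.py
```

```text
11.2 yaw 65.8 mean Mz,tau7,tau1,w,g [ 0.0474 -0.0306  0.2642  0.0476 11.9704] sd [0.0375 0.002  0.0057 0.0001 0.    ]
```

apply_moves(steps=[{"linear": [0,0,0],"delta_rot": [0,0,-1],"claw": -0.11},{"linear": [0,0,0],"delta_rot": [0,0,-1],"claw": -0.11},{"linear": [0,0,0],"delta_rot": [0,0,0],"claw": -0.11},{"linear": [0,0,0],"delta_rot": [0,0,0],"claw": -0.11}])

```text
clock: 11.6
position: [0.5471, 0.0365, 0.0847]
eef_rot: [0.227, 0.974, 0.0, 0.0]
ft_force: [-2.6, -0.3, 5.8]
gripper_width: 0.0474
grip_force: 12.0
```

```bash
python3 a.py
```

```text
12.0 yaw 63.8 mean Mz,tau7,tau1,w,g [ 0.0342 -0.0313  0.2789  0.0477 11.97  ] sd [0.0265 0.002  0.0058 0.0001 0.0001]
```

apply_moves(steps=[{"linear": [0,0,0],"delta_rot": [0,0,-1],"claw": -0.11},{"linear": [0,0,0],"delta_rot": [0,0,-1],"claw": -0.11},{"linear": [0,0,0],"delta_rot": [0,0,0],"claw": -0.11},{"linear": [0,0,0],"delta_rot": [0,0,0],"claw": -0.11}])

```text
clock: 12.4
position: [0.5472, 0.0365, 0.0847]
eef_rot: [0.244, 0.97, 0.0, 0.0]
ft_force: [-1.7, 0.6, 6.0]
gripper_width: 0.0475
grip_force: 12.0
```

```bash
python3 a.py
```

```text
12.8 yaw 61.8 mean Mz,tau7,tau1,w,g [ 0.0502 -0.0319  0.2906  0.0476 11.9697] sd [0.0247 0.0021 0.0056 0.0002 0.    ]
```

apply_moves(steps=[{"linear": [0,0,0],"delta_rot": [0,0,-1],"claw": -0.11},{"linear": [0,0,0],"delta_rot": [0,0,-1],"claw": -0.11},{"linear": [0,0,0],"delta_rot": [0,0,0],"claw": -0.11},{"linear": [0,0,0],"delta_rot": [0,0,0],"claw": -0.11}])

```text
clock: 13.2
position: [0.5472, 0.0365, 0.0847]
eef_rot: [0.261, 0.965, 0.0, 0.0]
ft_force: [-0.6, 1.6, 5.3]
gripper_width: 0.0476
grip_force: 12.0
```

```bash
python3 a.py
```

```text
13.6 yaw 59.8 mean Mz,tau7,tau1,w,g [ 0.0328 -0.0325  0.3025  0.0477 11.9693] sd [0.0358 0.0021 0.0057 0.0002 0.0001]
```

apply_moves(steps=[{"linear": [0,0,0],"delta_rot": [0,0,-1],"claw": -0.11},{"linear": [0,0,0],"delta_rot": [0,0,-1],"claw": -0.11},{"linear": [0,0,0],"delta_rot": [0,0,0],"claw": -0.11},{"linear": [0,0,0],"delta_rot": [0,0,0],"claw": -0.11}])

```text
clock: 14.0
position: [0.5471, 0.0366, 0.0847]
eef_rot: [0.277, 0.961, 0.0, 0.0]
ft_force: [-1.1, -0.2, 5.6]
gripper_width: 0.0476
grip_force: 12.0
```

```bash
python3 a.py
```

```text
14.4 yaw 57.81 mean Mz,tau7,tau1,w,g [ 0.0703 -0.0645  0.3379  0.0476 11.9667] sd [0.0282 0.002  0.0057 0.0002 0.0001]
```

apply_moves(steps=[{"linear": [0,0,0],"delta_rot": [0,0,-1],"claw": -0.11},{"linear": [0,0,0],"delta_rot": [0,0,-1],"claw": -0.11},{"linear": [0,0,0],"delta_rot": [0,0,0],"claw": -0.11},{"linear": [0,0,0],"delta_rot": [0,0,0],"claw": -0.11}])

```text
clock: 14.8
position: [0.5472, 0.0366, 0.0847]
eef_rot: [0.294, 0.956, 0.0, 0.0]
ft_force: [-0.6, -0.1, 6.1]
gripper_width: 0.0474
grip_force: 12.0
```

```bash
python3 a.py
```

```text
15.2 yaw 55.81 mean Mz,tau7,tau1,w,g [ 0.1036 -0.0969  0.3708  0.0477 11.964 ] sd [0.0216 0.002  0.0057 0.0002 0.0001]
```

apply_moves(steps=[{"linear": [0,0,0],"delta_rot": [0,0,-1],"claw": -0.11},{"linear": [0,0,0],"delta_rot": [0,0,-1],"claw": -0.11},{"linear": [0,0,0],"delta_rot": [0,0,0],"claw": -0.11},{"linear": [0,0,0],"delta_rot": [0,0,0],"claw": -0.11}])

```text
clock: 15.6
position: [0.5472, 0.0366, 0.0847]
eef_rot: [0.311, 0.951, 0.0, 0.0]
ft_force: [-0.5, 0.5, 6.0]
gripper_width: 0.0473
grip_force: 12.0
```

```bash
python3 a.py
```

```text
16.0 yaw 53.82 mean Mz,tau7,tau1,w,g [ 0.1398 -0.1318  0.403   0.0476 11.9607] sd [0.0249 0.002  0.0059 0.0002 0.0001]
```

apply_moves(steps=[{"linear": [0,0,0],"delta_rot": [0,0,-1],"claw": -0.11},{"linear": [0,0,0],"delta_rot": [0,0,-0.5],"claw": -0.11},{"linear": [0,0,0],"delta_rot": [0,0,0],"claw": -0.11},{"linear": [0,0,0],"delta_rot": [0,0,0],"claw": -0.11}])

```text
clock: 16.4
position: [0.5472, 0.0366, 0.0848]
eef_rot: [0.323, 0.946, 0.0, 0.0]
ft_force: [-0.8, 0.3, 5.7]
gripper_width: 0.0479
grip_force: 12.0
```

```bash
python3 a.py
```

```text
16.8 yaw 52.32 mean Mz,tau7,tau1,w,g [ 0.1508 -0.1586  0.4287  0.0476 11.9586] sd [0.0166 0.001  0.0043 0.0001 0.0001]
```

apply_moves(steps=[{"linear": [0,0,0],"delta_rot": [0,0,-0.5],"claw": -0.11},{"linear": [0,0,0],"delta_rot": [0,0,0],"claw": -0.11},{"linear": [0,0,0],"delta_rot": [0,0,0],"claw": -1},{"linear": [0,0,0],"delta_rot": [0,0,0],"claw": -1},{"linear": [0,0,0],"delta_rot": [0,0,0],"claw": -1},{"linear": [0,0,0],"delta_rot": [0,0,0],"claw": -1},{"linear": [0,0,0],"delta_rot": [0,0,0],"claw": -1}])

```text
clock: 17.5
position: [0.5468, 0.0362, 0.0843]
eef_rot: [0.327, 0.945, -0.0, 0.0]
ft_force: [0.0, -0.2, 0.9]
gripper_width: 0.0855
grip_force: 0.0
```

apply_moves(steps=[{"linear": [0,0,0.01],"delta_rot": [0,0,0],"claw": -1},{"linear": [0,0,0.02],"delta_rot": [0,0,0],"claw": -1},{"linear": [0,0,0.03],"delta_rot": [0,0,0],"claw": -1},{"linear": [0,0,0.03],"delta_rot": [0,0,0],"claw": -1},{"linear": [0,0,0.03],"delta_rot": [0,0,0],"claw": -1},{"linear": [0,0,0],"delta_rot": [0,0,0],"claw": -1},{"linear": [0,0,0],"delta_rot": [0,0,0],"claw": -1},{"linear": [0,0,0],"delta_rot": [0,0,0],"claw": -1}])

```text
clock: 18.3
position: [0.5463, 0.0362, 0.2037]
eef_rot: [0.327, 0.945, -0.0, -0.0]
ft_force: [-0.4, -0.1, -0.2]
gripper_width: 0.0855
grip_force: 0.0
```

```bash
python3 o.py; python3 m.py; python3 - <<'E'
import cv2
a=cv2.imread("pics/w3.png"); cv2.imwrite("pics/c3.png",cv2.resize(a[130:330,190:450],None,fx=3,fy=3,interpolation=cv2.INTER_CUBIC))
E
```

```text
t 18.3 pos [0.5463 0.0362 0.2037] yaw 51.78 F [-0.35 -0.06 -0.18] Ftool [ 0.24 -0.27  0.18] Mz [ 0.015 -0.042  0.028] w 0.0855 g 0.0 tau [ 0.061  4.716  0.039 -0.007] q7 0.861
18.3 [0.54629135 0.03617072 0.20373246]
tab 1 268 [0.00189108 0.02628246 0.08760535] [[-0.0085, 0.0238, 0.0862], [0.0109, 0.029, 0.0909]]
tab -1 284 [-0.00148762 -0.02402227  0.08761837] [[-0.0117, -0.0268, 0.0862], [0.0075, -0.0214, 0.0911]]
[[-0.01505128 -0.02620261  0.08492152]
 [ 0.01489265  0.02850258  0.09099738]]
```

View pics/c3.png

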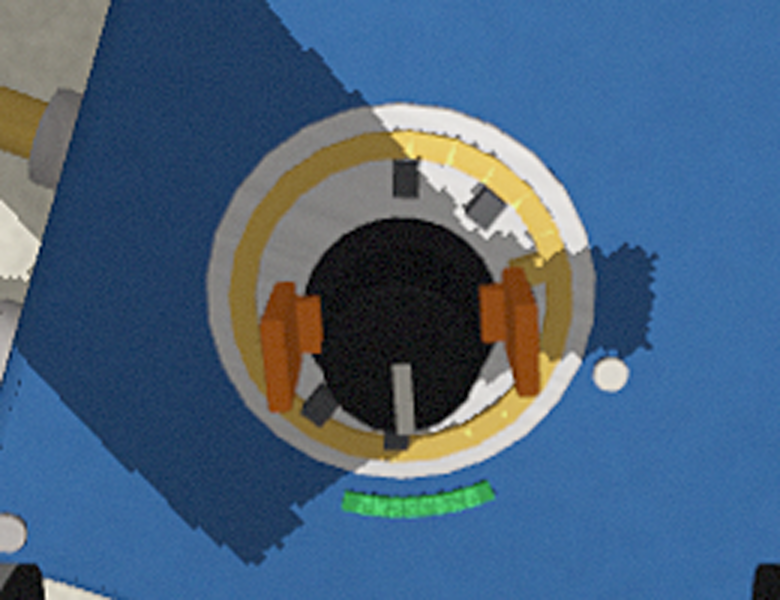

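The knob is latched: the pointer at (403,400) faces the green band and the tabs span 56 mm, fully out, with the gripper clear.

```bash
python3 -c "
from plant import robot; print(robot.finish_job())"
```

```text
the job is handed in; nothing more can be done
None
```

The knob is latched on at about 66° clockwise with its pointer in the green band; both tabs are fully out, the gripper is clear, and I handed the job in at about 18 s of the 56 s allowed (`finish_job` returned no verdict).

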